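Load the narrow-footed sanding caddy

ROBOT

A 7-joint arm with a two-finger parallel gripper is mounted at the origin on a cart in front of the work surface, level with it; the furniture and walls round the work are solid. World frame = base frame: x ahead of the robot, y to its left, z up, the work surface at z = 0. Lengths are in mm, angles in rad, forces in N, time in s.
With the tool pointing down it reaches from about 425 to 875 mm from the base axis. Payload 4.7 kg.
Tool frame: the origin (TCP) lies midway between the tips of the shut fingers; the grasp point (between the pads) lies 19 mm behind it; z points along the fingers, y is the line along which they close (so a half turn about z gives the same grasp; the last joint's range is limited). The gripper opens to 85 mm and grips with 20 to 120 N. Pads are 22 mm wide; open, the fingers measure 114 mm over their backs; the gripper's body (76 mm by 85 mm) begins 54 mm behind the grasp point. The pads swing forward as they close: fully open they stand 13 mm farther back than shut.
Start: joints at [1.351, 0.321, -0.07, 1.45, 0.023, 1.371, -0.057], TCP at [150.567, -632.34, 231.349] pointing down, gripper open.
Joint ranges: [-2.86, 2.86], [-0.3, 2.09], [-1.38, 1.24], [0.06, 2.45], [-1.56, 4.7], [0.09, 2.05], [-2.69, 2.69]. Speed limits (rad/s): [2.57, 2.57, 3.14, 3.14, 3.14, 3.14, 3.14].

INTERFACE

Orientations are given as a unit quaternion [x, y, z, w].
In Python, from plant import robot gives the robot as it stands.
- The arm moves only by the tool move_arm, never from a script. Its argument "targets" is a list of rows, each a list of 2 entries, a list of its own where there are three numbers: the shift along the tool's x, y, z in m, then the turn about the tool's z in units of 5 degrees (1.0 is 5 degrees). A call has exactly 5 rows; each row shifts and turns the commanded pose from where the row before left it, along the tool's axes as they then stand; what a row does not reach is not made up. A row lasts 1/10 s, in which the tool goes at most 50 mm and 8.59 degrees, less where a joint would pass 70% of its speed; a pose out of reach is approached as far as the arm can. A call with a gripper value outside its range is refused whole. "claw" is the opening, from -1 (shut) to 1 (fully open), set as the call begins (left out, the last holds). The fingers move at their own pace and stop on an object; "newtons" is the grip in N (left out, the last holds). Time passes only in rows, so rows that do not move let the fingers close, or fill a call up. It gives the time, the measured TCP pose, the force, the opening and the grip force at its end, in the units of the state.
- robot.get_state(): the state, without advancing time (a new reading comes with each control period).
- robot.read_camera(name): name is "scene" or "top" or "wrist"; returns (picture, depth): 384x512x3 uint8, red, green, blue; 384x512 float32, mm along the optical axis (not along the pixel's ray), 0 where there is no reading.
- robot.camera_info(name): a dict with "fx", "fy", "cx", "cy" (pixels), "dist" ([k1, k2, p1, p2, k3] as OpenCV has them; the pictures are not rectified), "view" (4x4, takes a point from world to camera coordinates); the wrist camera has in their place "tool_from_camera" (4x4, takes a point from camera to tool coordinates, whose origin is the TCP and whose axes are the flange's). Camera axes: x right, y down, z forward; pixel columns grow to the right and rows downward; lengths in mm; the calibration is good to about 2 mm. A picture is of the moment at which its call begins: read the wrist's pose just before it. camera_info takes no time and is no camera call.
- robot.job_done(): hands the job in; it is judged then, once.
Trained networks look in the newest picture that a camera, given by its name, has taken for a name from the list of things; names that differ only in an ending like _2 or _b are one class to them, and where a whole thing is asked for, a point or a joint stands for the part that bears it (a point fixed in the world has none). Each returns a list of dicts, best first, with "conf" (0 to 1); they miss things now and then, are a little off and sometimes report something else, mostly with a low value. They report only what shows in the picture. A call takes as long as a camera call.
- robot.boxes_of(camera, name): "position" ([column, row] in pixels, amid what is visible of it).
The state is a dict: "time_s": time; "q": joint angles; "dq": joint speeds; "joint_efforts": joint torques, N m; "eef_pos": TCP position; "tool_rot": TCP orientation; "contact_force": force on the tool from outside, world axes, zero at the start; "wrist_torque": the same for the moment, N m; "opening": finger opening in mm; "gripper_force": force on a finger pad.
Only numpy, scipy, OpenCV 4.12 (cv2) and the standard library are available. Lean on these libraries where they do the work, as an engineer would, in place of code of your own. Each camera call takes 0.05 s, during which the arm holds its last target. There are 200 camera calls.

TASK

Get the sanding caddy ready: put the full tin of screws in its middle bay and one red sanding block, cork sole down, in each outer bay. The empty caddy is very light and balances on one narrow foot, so load it in an order that keeps it standing level all the time, and do not tip it or push it along the bench.

Things in the scene. Friction and masses are not known exactly. Their poses are not given: they have to be found in the camera images.
- caddy: Light (0.12 kg) loose plywood tray, 138 (x) by 274 mm (y), on one dark foot 110 (x) by 80 (y), 25 mm high, centred; the ends overhang. Origin: centre of the foot's underside on the bench, z up. Three bays in a row along y, each 130 (x) by 86 mm (y). Walls rise 15 mm above the bay floor, dividers 13 mm; all 4 mm thick. One block in an outer bay tips it unless the heavy tin is in the middle.
- bay_left (a point): centre of the floor of the outer bay at the caddy's +y end, 90 mm from the middle, 30 mm above the bench
- bay_middle (a point): centre of the floor of the middle bay, over the foot, 30 mm above the bench
- bay_right (a point): centre of the floor of the outer bay at the caddy's -y end, 90 mm from the middle, 30 mm above the bench
- tin: Open round tin of wood screws, grey metal, 67 mm across, 32 mm high, heavy (about 0.4 kg), on the bench. Origin: centre of its underside, z up. Grasp it across its diameter or by the rim.
- block_a: Red sanding block with cork sole, on the bench: 46 mm wide (its x), 110 mm long (its y), 40 mm high at two humps with a dip between, 0.16 kg. Origin: centre of the sole's underside, z up. Grasp across the 46 mm width. Either outer bay will do. (The red blocks in the toolbox at the back are not part of the job.)
- block_b: The second red sanding block on the bench, same shape, size, mass and axes as block_a.

How it is judged:
By the outcome, as a careful person would: the job done as asked, in the order asked, and still so for the second after the job is handed in, with the robot touching nothing.
It also fails if it takes over 64 s, if anything falls off the work surface, if the arm or the gripper's body presses on something with over 40 N, if the wrist force passes 120 N, or if a joint passes its speed limit or range.

## Working session

There is one attempt and no reset: what is moved stays moved. The work goes in short steps, Python scripts to look and compute and a tool call to move; the robot and the scene stay as the last step left them, time stands still between calls to the robot, and variables do not carry over. Pictures are saved under pics/ and viewed, at most 13 in all, crops included, and the job is handed in when it is done.

Besides the shell and the picture viewer there is one more tool, called after "Call:" as name(argument=value, ...) on one line, values as JSON. move_arm: Moves the arm, as the interface text tells. Its arguments: {"type":"object","properties":{"targets":{"type":"array","items":{"type":"array"}},"claw":{"type":"number"},"newtons":{"type":"number"}},"required":["targets"]}

```bash
mkdir -p pics
cat > h.py <<'E'
import numpy as np, cv2
from plant import robot
from scipy.spatial.transform import Rotation as R
def cloud(n):
    s=robot.get_state(); im,d=robot.read_camera(n); c=robot.camera_info(n)
    K=np.array([[c['fx'],0,c['cx']],[0,c['fy'],c['cy']],[0,0,1.]])
    v,u=np.mgrid[:384,:512]
    p=cv2.undistortPoints(np.stack([u,v],-1).reshape(-1,1,2).astype(np.float32),K,np.array(c['dist'],float)).reshape(384,512,2)
    P=np.dstack([p*d[...,None],d])
    if 'view' in c: T=np.linalg.inv(np.array(c['view']))
    else:
        T=np.eye(4);T[:3,:3]=R.from_quat(s['tool_rot']).as_matrix();T[:3,3]=s['eef_pos'];T=T@np.array(c['tool_from_camera'])
    W=P@T[:3,:3].T+T[:3,3]; W[d==0]=np.nan
    return im,W
E
python3 - <<'E'
from h import *
print(robot.get_state())
for n in ['scene','top']:
    im,W=cloud(n); cv2.imwrite(f'pics/{n}1.png',im[...,::-1]); np.save(n+'.npy',W)
    for o in ['caddy','tin','block_a']:
        for b in robot.boxes_of(n,o):
            u,v=map(int,b['position']); print(n,o,b, np.nanmedian(W[max(v-2,0):v+3,u-2:u+3].reshape(-1,3),0).round())
E
```

```text
{'time_s': 0.0, 'q': array([ 1.35111364,  0.32184684, -0.07010989,  1.45168103,  0.02261726,
        1.37078975, -0.05689296]), 'dq': array([ 1.39516813e-04, -3.42586139e-05, -2.11098479e-03, -1.41159987e-03,
       -1.99607522e-04,  3.80657579e-04,  1.78893095e-04]), 'joint_efforts': array([-1.24254020e-03, -4.93584681e+01, -3.82586047e-01, -3.14335835e+01,
        1.30735076e-02,  1.13806129e-02, -4.07386423e-06]), 'eef_pos': array([ 150.41496256, -631.80316375,  230.20519127]), 'tool_rot': array([ 9.93171722e-01,  1.16657588e-01, -1.65953728e-04, -9.54330216e-04]), 'contact_force': array([-0.46252088,  0.31368841, -0.2266513 ]), 'wrist_torque': array([ 0.01170095, -0.00785198, -0.0238068 ]), 'gripper_force': 0.0, 'opening': 85.46658493072707}
scene caddy {'position': [234.7, 276.4], 'conf': 0.83} [397. 311.  29.]
scene tin {'position': [160.5, 213.5], 'conf': 0.65} [626. 339.   7.]
scene tin {'position': [231.1, 276.9], 'conf': 0.58} [400. 315.  28.]
scene block_a {'position': [225.2, 166.1], 'conf': 0.87} [642. 167.  33.]
scene block_a {'position': [289.3, 139.0], 'conf': 0.79} [634.  -7.  31.]
top caddy {'position': [202.2, 246.6], 'conf': 0.78} [399. 296.  30.]
top tin {'position': [188.1, 150.9], 'conf': 0.7} [626. 344.   8.]
top block_a {'position': [263.5, 140.6], 'conf': 0.91} [647. 167.  35.]
top block_a {'position': [346.5, 146.6], 'conf': 0.6} [638. -25.  36.]
```

View pics/top1.png

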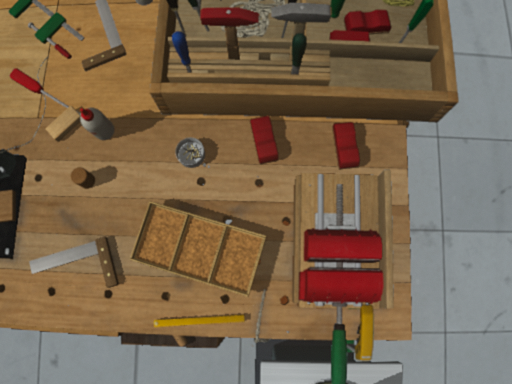

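View pics/scene1.png

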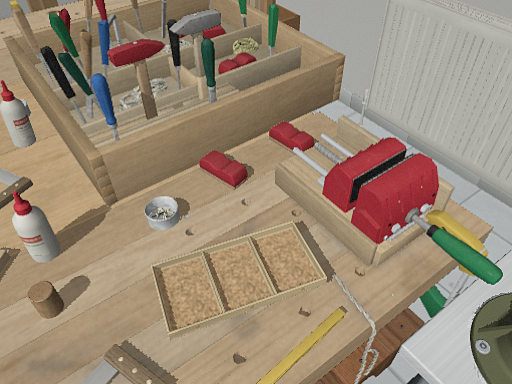

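Top view: caddy at about (200,248), tin (190,151), loose blocks (264,140) and (346,146); the vice at (343,240) is right of the caddy, and the toolbox is at the top. The scene view agrees; tin detection at (231,277) there is a false hit on the caddy.

```bash
cat >> h.py <<'E'
def rect(W,m):
    p=W[m][:,:2].astype(np.float32)
    (c,(w,h),a)=cv2.minAreaRect(p); 
    if w<h: w,h,a=h,w,a+90
    return np.round(c,1),round(w,1),round(h,1),'long axis deg',round((a+90)%180-90,1),len(p)
def near(W,x,y,r): return np.hypot(W[...,0]-x,W[...,1]-y)<r
def red(im): 
    i=im.astype(int); return (i[...,0]>90)&(i[...,1]<70)&(i[...,2]<80)
E
python3 - <<'E'
from h import *
for n in ['top','scene']:
    W=np.load(n+'.npy'); im=cv2.imread(f'pics/{n}1.png')[...,::-1]; z=W[...,2]
    for c in [(645,167),(636,-20)]:
        m=near(W,*c,75)&red(im)&(z>15)&(z<60); print(n,'block',rect(W,m),np.nanpercentile(z[m],[10,30,50,70,95]).round(1))
    m=near(W,626,344,45)&(z>22)&(z<60); print('tin',rect(W,m),z[m].max(),W[m].mean(0).round(1))
    m=near(W,398,300,175)&(z>24)&(z<60); print('caddy',rect(W,m))
    m=near(W,398,300,175)&(z>38)&(z<60); print('caddy top',rect(W,m),np.nanmedian(z[m]))
    m=(W[...,1]<-40)&(W[...,0]<600)&(W[...,0]>200); print('vice max z',np.nanpercentile(z[m],99.8),np.nanmin(W[...,0][m&(z>30)]))
    m=(W[...,0]>690)&(z>100); print('toolbox tall',np.nanmin(W[...,0][m]),np.nanpercentile(z[m],99.5))
    m=(W[...,0]>690)&(z>40)&(abs(W[...,1]-100)<200); print('box front',np.nanmin(W[...,0][m]))
    m=near(W,600,150,300)&(W[...,1]<450)&(z>60)&(W[...,0]<690);print('else tall',np.nanmax(W[m],0) if m.any() else None, np.nanmin(W[m],0) if m.any() else None)
E
```

```text
top block (array([655.3, 166.7]), 103.3, 42.2, 'long axis deg', 13.8, 731) [32.5 35.7 37.7 39.3 42. ]
top block (array([648.7, -25.6]), 103.5, 43.6, 'long axis deg', 7.9, 742) [32.3 35.9 37.7 39.4 42.3]
tin (array([617.9, 336.7]), 66.1, 64.7, 'long axis deg', 48.4, 125) 35.61682296737547 [620.3 339.5  28.8]
caddy (array([394.2, 304.8]), 276.0, 137.8, 'long axis deg', 75.1, 7724)
caddy top (array([394.2, 304.8]), 275.9, 137.8, 'long axis deg', 75.1, 985) 44.1622796625536
vice max z 152.49840582584307 200.0125062321818
toolbox tall 690.1669045584766 289.38293727770605
box front 690.2721144331936
else tall [570.28984729  92.67920978 155.76421813] [ 306.40688438 -112.51066677   60.00274015]
scene block (array([653.4, 167.8]), 110.3, 47.0, 'long axis deg', 13.0, 876) [21.1 29.6 32.8 35.9 38.1]
scene block (array([644.4, -24.9]), 106.7, 48.0, 'long axis deg', 6.7, 707) [21.7 29.5 32.9 35.8 38.2]
tin (array([617.2, 338.2]), 68.4, 64.1, 'long axis deg', -28.6, 199) 30.79637482577516 [619.2 337.7  26.2]
caddy (array([393.1, 305.6]), 274.1, 139.8, 'long axis deg', 74.9, 11768)
caddy top (array([393.1, 305.6]), 274.1, 139.8, 'long axis deg', 75.0, 1749) 42.02289522924946
vice max z 150.74416623918296 200.3080820098874
toolbox tall 714.3056660720047 286.05530161118213
box front 714.3056660720047
else tall [569.9926673   94.00504246 151.14290616] [ 307.40235587 -112.78641439   60.00346885]
```

Call:
move_arm(targets=[[[0.046,-0.018,-0.008],0],[[0.046,-0.018,-0.008],0],[[0.046,-0.018,-0.008],0],[[0.046,-0.018,-0.008],0],[[0.046,-0.018,-0.008],0]], claw=1, newtons=40)

```text
time_s: 0.9
eef_pos: [354.7, -490.3, 271.9]
tool_rot: [0.993, 0.117, 0.0, 0.0]
contact_force: [0.9, -0.8, -0.8]
opening: 85.1
gripper_force: 0.0
```

Call:
move_arm(targets=[[[0.046,-0.018,-0.008],0],[[0.046,-0.018,-0.008],0],[[0.046,-0.018,0],0],[[0.046,-0.018,0],0],[[0.046,-0.018,0],0]])

```text
time_s: 1.4
eef_pos: [557.5, -349.7, 287.7]
tool_rot: [0.993, 0.116, 0.0, 0.0]
contact_force: [0.5, -0.1, 0.5]
opening: 85.4
gripper_force: 0.0
```

Call:
move_arm(targets=[[[0.014,-0.046,0],0],[[0.014,-0.046,0],0],[[0.014,-0.046,0],0],[[0.014,-0.046,0],0],[[0.014,-0.046,0],0]])

```text
time_s: 1.9
eef_pos: [570.8, -109.0, 287.4]
tool_rot: [0.993, 0.117, 0.0, 0.0]
contact_force: [-0.6, 0.1, -0.2]
opening: 85.5
gripper_force: 0.0
```

Call:
move_arm(targets=[[[0.014,-0.046,0],0],[[0.014,-0.046,0],0],[[0.014,-0.046,0],0],[[0.014,-0.046,0],0],[[0.014,-0.046,0],0]])

```text
time_s: 2.4
eef_pos: [585.6, 130.8, 287.6]
tool_rot: [0.993, 0.116, 0.0, 0.0]
contact_force: [1.2, -0.7, -0.8]
opening: 85.1
gripper_force: 0.0
```

Call:
move_arm(targets=[[[0.015,-0.0475,0],0],[[0.015,-0.0475,0],0],[[0.015,-0.0475,0],0],[[0.015,-0.0475,0],0],[[0,0,0.03],-1.6]])

```text
time_s: 2.9
eef_pos: [597.3, 340.3, 260.9]
tool_rot: [0.981, 0.193, 0.003, -0.005]
contact_force: [-0.6, 1.3, -0.6]
opening: 85.5
gripper_force: 0.0
```

Call:
move_arm(targets=[[[0,0,0.03],-1.6],[[0,0,0.02],-1.6],[[0,0,0],-1.6],[[0,0,0],-1.6],[[0,0,0],-1.6]])

```text
time_s: 3.4
eef_pos: [600.1, 327.6, 206.9]
tool_rot: [0.858, 0.513, -0.0, 0.0]
contact_force: [-0.6, -0.6, 0.8]
opening: 85.2
gripper_force: 0.0
```

Call:
move_arm(targets=[[[0,0,0],-1.6],[[0,0,0],-1.12],[[0,0,0],0],[[0,0,0],0],[[0,0,0],0]])

```text
time_s: 3.9
eef_pos: [600.2, 327.7, 207.2]
tool_rot: [0.794, 0.608, -0.0, 0.0]
contact_force: [-0.0, -0.1, 0.1]
opening: 85.2
gripper_force: 0.0
```

```bash
cat >> h.py <<'E'
def delta(x,y,ang,z=None):
    """shift in tool axes (mm) and turn (units) to world x,y with tool x at ang deg"""
    s=robot.get_state(); M=R.from_quat(s['tool_rot']).as_matrix(); p=s['eef_pos']
    a=np.degrees(np.arctan2(M[1,0],M[0,0])); d=np.array([x,y,p[2] if z is None else z])-p
    t=(ang-a+180)%360-180
    print('at',p.round(1),'xang',round(a,2),'tilt',np.degrees(np.arccos(-M[2,2])).round(2),'shift tool',(M.T@d).round(1),'turn',round(-t/5,2),'t',s['time_s'])
E
python3 - <<'E'
from h import *
im,W=cloud('wrist'); cv2.imwrite('pics/w1.png',im[...,::-1]); z=W[...,2]
for b in robot.boxes_of('wrist','tin'):
    u,v=map(int,b['position']); print(b,np.nanmedian(W[v-2:v+3,u-2:u+3].reshape(-1,3),0).round())
m=near(W,618,337,48)&(z>24)&(z<60); print('tin',rect(W,m),cv2.minEnclosingCircle(W[m][:,:2].astype(np.float32)),W[m].mean(0))
delta(618,337,75)
E
```

```text
{'position': [269.3, 153.6], 'conf': 0.61} [618. 332.   4.]
tin (array([620.2, 337.7]), 66.1, 64.3, 'long axis deg', -15.2, 443) ((619.8726196289062, 338.147705078125), 33.48081588745117) [620.13268326 333.49978565  31.08197015]
at [600.1 327.8 207.3] xang 74.94 tilt 0.02 shift tool [13.5 14.9  0. ] turn -0.01 t 4.0
```

View pics/w1.png

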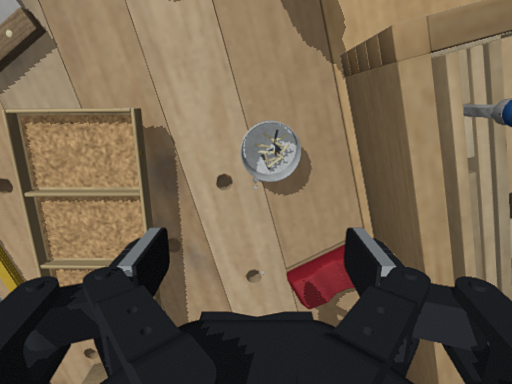

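Wrist view: tin at (270,152) fits between the fingers after a short shift, with the caddy on the left and block at (320,275).

Call:
move_arm(targets=[[[0.008,0.008,0.03],0],[[0.007,0.008,0.04],0],[[0,0,0.04],0],[[0,0,0.03],0],[[0,0,0.02],0]])

```text
time_s: 4.5
eef_pos: [618.3, 337.3, 44.2]
tool_rot: [0.794, 0.609, -0.002, -0.0]
contact_force: [0.2, -0.3, -0.2]
opening: 85.1
gripper_force: 0.0
```

Call:
move_arm(targets=[[[0,0,0.02],0],[[0,0,0.015],0],[[0,0,0.007],0],[[0,0,0],0],[[0,0,0],0]])

```text
time_s: 5.0
eef_pos: [620.0, 338.7, 6.3]
tool_rot: [0.793, 0.609, 0.001, 0.0]
contact_force: [0.6, 1.6, 0.1]
opening: 85.0
gripper_force: 0.0
```

Call:
move_arm(targets=[[[0,0,0],0],[[0,0,0],0],[[0,0,0],0],[[0,0,0],0],[[0,0,0],0]], claw=-1, newtons=40)

```text
time_s: 5.5
eef_pos: [620.0, 338.8, 7.0]
tool_rot: [0.793, 0.609, 0.001, 0.0]
contact_force: [-1.5, -0.7, 5.8]
opening: 64.3
gripper_force: 44.8
```

Call:
move_arm(targets=[[[0,0,-0.02],0],[[0,0,-0.04],0],[[0,0,-0.04],0],[[-0.018,-0.042,0],0],[[-0.018,-0.042,0],0]])

```text
time_s: 6.0
eef_pos: [529.3, 325.6, 107.4]
tool_rot: [0.794, 0.608, 0.002, -0.0]
contact_force: [-0.4, 0.5, -3.5]
opening: 64.1
gripper_force: 46.7
```

Call:
move_arm(targets=[[[-0.018,-0.042,0],0],[[-0.018,-0.042,0],0],[[-0.018,-0.042,0],0],[[0,0,0],0],[[0,0,0],0]])

```text
time_s: 6.5
eef_pos: [392.6, 305.0, 105.7]
tool_rot: [0.793, 0.609, 0.0, 0.002]
contact_force: [0.7, -0.2, -3.8]
opening: 64.5
gripper_force: 46.8
```

Run:
```python
from h import *
im,W=cloud('wrist'); cv2.imwrite('pics/w2.png',im[...,::-1]); z=W[...,2]
m=near(W,394,305,165)&(z>39)&(z<49); print('caddy top wrist',rect(W,m))
im,W=cloud('top'); z=W[...,2]
m=near(W,394,305,165)&(z>36)&(z<48); print('caddy top',rect(W,m))
delta(393.6,305.2,75)
```

```text
caddy top wrist (array([400.4, 324.5]), 219.0, 138.7, 'long axis deg', 75.2, 4940)
caddy top (array([408.4, 303.5]), 297.4, 104.2, 'long axis deg', 88.7, 233)
at [394.5 305.6 106. ] xang 74.96 tilt 0.11 shift tool [-0.7 -0.8 -0. ] turn -0.01 t 6.6
```

View pics/w2.png

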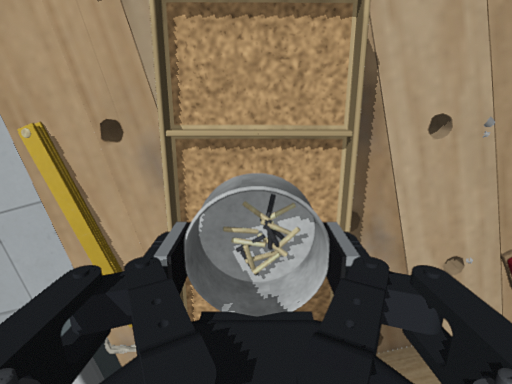

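The tin is held upright between the fingers at (258,240), over the middle bay. The first divider is at row 132, and the caddy's side walls are near columns 165 and 352.

Run:
```python
from h import *
im,W=cloud('wrist'); z=W[...,2]
ax=np.array([.2588,.9659]); pr=np.array([.9659,-.2588])
D=W[...,:2]-np.array([393.6,305.2]); l=D@ax; t=D@pr
m=(abs(t)<50)&(l>30)&(l<60)&(z>37)&(z<50); print('divider l (exp 45)',np.percentile(l[m],[5,50,95]).round(1),m.sum(),np.median(z[m]))
for s in(1,-1):
    m=(abs(l-90)<35)&(abs(s*t-67)<10)&(z>39)&(z<50); print('wall t (exp 67)',np.percentile(s*t[m],[5,50,95]).round(1))
m=(l>125)&(l<150)&(abs(t)<50)&(z>39)&(z<50);print('end',np.percentile(l[m],[5,50,95]).round(1) if m.any() else 0)
```

```text
divider l (exp 45) [43.8 45.9 47.9] 956 44.26833962614175
wall t (exp 67) [66.1 67.1 69.7]
wall t (exp 67) [63.3 64.4 66.9]
end 0
```

Call:
move_arm(targets=[[[0,0,0.025],0],[[0,0,0.02],0],[[0,0,0.012],0],[[0,0,0.006],0],[[0,0,0.003],0]])

```text
time_s: 7.15
eef_pos: [393.5, 305.9, 38.9]
tool_rot: [0.793, 0.609, -0.0, -0.0]
contact_force: [-0.2, -0.3, -3.6]
opening: 64.8
gripper_force: 46.7
```

Call:
move_arm(targets=[[[0,0,0],0],[[0,0,0],0],[[0,0,0],0],[[0,0,0.001],0],[[0,0,0],0]])

```text
time_s: 7.65
eef_pos: [393.4, 305.5, 38.4]
tool_rot: [0.793, 0.609, 0.0, 0.0]
contact_force: [0.2, 0.0, -4.4]
opening: 64.5
gripper_force: 46.8
```

Call:
move_arm(targets=[[[0,0,0.0005],0],[[0,0,0.0005],0],[[0,0,0.0005],0],[[0,0,0],0],[[0,0,0],0]])

```text
time_s: 8.15
eef_pos: [393.3, 305.6, 37.0]
tool_rot: [0.793, 0.609, -0.0, 0.0]
contact_force: [-0.6, -1.4, 1.8]
opening: 64.7
gripper_force: 47.2
```

Call:
move_arm(targets=[[[0,0,0],0],[[0,0,0],0],[[0,0,0],0],[[0,0,0],0],[[0,0,0],0]], claw=0.95)

```text
time_s: 8.65
eef_pos: [393.4, 305.7, 36.8]
tool_rot: [0.793, 0.609, 0.0, -0.0]
contact_force: [0.3, 0.1, -0.5]
opening: 83.6
gripper_force: 0.0
```

Call:
move_arm(targets=[[[0,0,-0.005],0],[[0,0,-0.015],0],[[0,0,-0.03],0],[[0,0,-0.04],0],[[0,0,-0.04],0]])

```text
time_s: 9.15
eef_pos: [392.8, 306.0, 169.0]
tool_rot: [0.793, 0.609, 0.0, -0.0]
contact_force: [0.7, -1.1, -0.2]
opening: 83.2
gripper_force: 0.0
```

Call:
move_arm(targets=[[[-0.0126,0.0425,-0.01],0],[[-0.0126,0.0425,0],0],[[-0.0126,0.0425,0],0],[[-0.0126,0.0425,0],0],[[-0.0126,0.0425,0],0]], claw=1)

```text
time_s: 9.65
eef_pos: [583.9, 188.7, 178.3]
tool_rot: [0.793, 0.609, 0.001, 0.0]
contact_force: [0.6, 0.8, 0.2]
opening: 85.2
gripper_force: 0.0
```

Call:
move_arm(targets=[[[-0.0126,0.0425,0],0],[[0,0,0],-1.69],[[0,0,0],-1.69],[[0,0,0],-1.69],[[0,0,0],-1.69]])

```text
time_s: 10.15
eef_pos: [620.2, 166.6, 178.2]
tool_rot: [0.58, 0.815, 0.001, 0.0]
contact_force: [0.1, -0.2, -1.3]
opening: 85.8
gripper_force: 0.0
```

Call:
move_arm(targets=[[[0,0,0],-1.69],[[0,0,0],-1.69],[[0,0,0],-1.69],[[0,0,0],-1.69],[[0,0,0],-1.69]])

```text
time_s: 10.65
eef_pos: [620.2, 166.4, 178.3]
tool_rot: [0.247, 0.969, 0.0, 0.0]
contact_force: [0.3, -0.1, -0.1]
opening: 85.6
gripper_force: 0.0
```

Call:
move_arm(targets=[[[0,0,0],-1.69],[[0,0,0],-1.69],[[0,0,0],-1.69],[[0,0,0],-1.69],[[0,0,0],-1.69]])

```text
time_s: 11.15
eef_pos: [620.2, 166.2, 178.2]
tool_rot: [-0.119, 0.993, 0.0, 0.0]
contact_force: [0.0, 0.1, 0.4]
opening: 85.6
gripper_force: 0.0
```

Run:
```python
from h import *
for n in ['wrist','top','scene']:
    im,W=cloud(n); z=W[...,2]
    if n=='wrist': cv2.imwrite('pics/w3.png',im[...,::-1])
    m=near(W,654,167,75)&red(im)&(z>12)&(z<60); print(n,'block',rect(W,m) if m.sum()>5 else 0)
    if n!='wrist':
        m=near(W,394,305,165)&(z>36)&(z<50); print('caddy',rect(W,m))
        if n=='scene': cv2.imwrite('pics/s2.png',im[...,::-1])
delta(654,167.3,193.3,13)
```

```text
wrist block (array([659.8, 167.3]), 116.7, 44.0, 'long axis deg', 13.6, 4084)
top block (array([644.1, 163.7]), 82.6, 43.0, 'long axis deg', 13.7, 612)
caddy (array([394.2, 304.7]), 275.7, 137.8, 'long axis deg', 75.0, 1218)
scene block (array([653.7, 167.1]), 109.7, 48.2, 'long axis deg', 13.5, 910)
caddy (array([393.4, 305.7]), 273.9, 140.3, 'long axis deg', 74.9, 2467)
at [620.2 166.3 177.6] xang -166.9 tilt 0.04 shift tool [-33.1  -6.8 164.7] turn -0.04 t 11.3
```

View pics/w3.png

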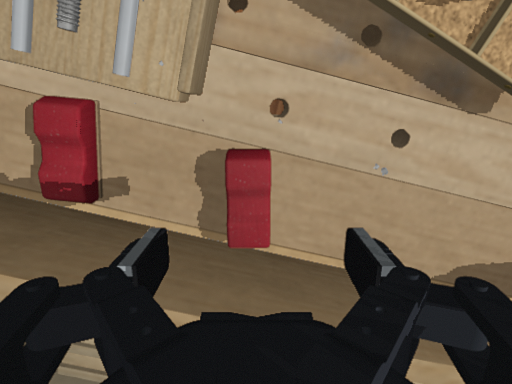

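View pics/s2.png

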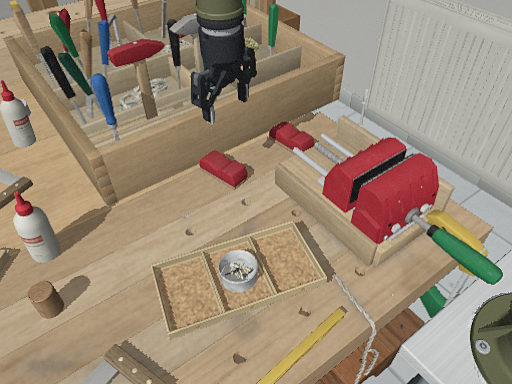

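Wrist view: block A at (250,198), block B at (68,150). Scene view: tin upright in the middle bay at (238,270), caddy level and unmoved.

Call:
move_arm(targets=[[[-0.017,-0.0035,0.01],0],[[-0.017,-0.0035,0.02],0],[[0,0,0.04],0],[[0,0,0.04],0],[[0,0,0.03],0]])

```text
time_s: 11.8
eef_pos: [654.2, 166.7, 34.8]
tool_rot: [-0.114, 0.994, -0.0, -0.001]
contact_force: [0.4, 0.1, -0.3]
opening: 85.5
gripper_force: 0.0
```

Call:
move_arm(targets=[[[0,0,0.015],0],[[0,0,0.01],0],[[0,0,0.0035],0],[[0,0,0],0],[[0,0,0],0]])

```text
time_s: 12.3
eef_pos: [655.7, 168.0, 9.9]
tool_rot: [-0.116, 0.993, 0.0, 0.001]
contact_force: [0.2, 0.8, -0.6]
opening: 85.3
gripper_force: 0.0
```

Call:
move_arm(targets=[[[0,0,0],0],[[0,0,0],0],[[0,0,0],0],[[0,0,0],0],[[0,0,0],0]], claw=-1, newtons=35)

```text
time_s: 12.8
eef_pos: [655.2, 167.6, 8.9]
tool_rot: [-0.116, 0.993, -0.0, 0.0]
contact_force: [-1.2, -0.5, 4.3]
opening: 44.9
gripper_force: 36.7
```

Call:
move_arm(targets=[[[0,0,-0.02],0],[[0,0,-0.045],0],[[0,0,-0.045],0],[[0.0258,0.039,0],0],[[0.0258,0.039,0],0]])

```text
time_s: 13.3
eef_pos: [587.2, 232.0, 120.7]
tool_rot: [-0.114, 0.994, 0.001, 0.001]
contact_force: [-0.4, 1.4, -0.8]
opening: 44.7
gripper_force: 36.5
```

Call:
move_arm(targets=[[[0.0258,0.039,0],0],[[0.0258,0.039,0],0],[[0.0258,0.039,0],0],[[0.0258,0.039,0],0],[[0.0258,0.039,0],0]])

```text
time_s: 13.8
eef_pos: [414.4, 392.7, 118.9]
tool_rot: [-0.116, 0.993, -0.0, 0.0]
contact_force: [0.2, 0.1, -1.7]
opening: 45.0
gripper_force: 36.5
```

Call:
move_arm(targets=[[[0,0,0],1.41],[[0,0,0],1.41],[[0,0,0],1.41],[[0,0,0],1.41],[[0,0,0],0]])

```text
time_s: 14.3
eef_pos: [415.7, 391.9, 119.0]
tool_rot: [0.129, 0.992, -0.0, 0.001]
contact_force: [0.6, 0.9, -1.2]
opening: 44.9
gripper_force: 36.5
```

```bash
cat >> h.py <<'E'
def held(x,y):
    for n in ['wrist','top','scene']:
        im,W=cloud(n); z=W[...,2]
        cv2.imwrite(f'pics/held_{n}_{int(x)}.png',im[...,::-1])
        m=near(W,x,y,85)&red(im)&(z>55); print(n,'block',rect(W,m) if m.sum()>5 else 0,np.nanpercentile(z[m],[5,95]) if m.sum()>5 else 0)
        m=near(W,394,305,165)&(z>36)&(z<50); print('caddy',rect(W,m))
    delta(x,y,165)
E
python3 -c "
from h import *
held(417.3,392.4)"
```

```text
wrist block (array([402.9, 395.9]), 80.7, 46.1, 'long axis deg', -14.8, 18401) [139.724926   151.79633835]
caddy (array([395.9, 307.2]), 272.1, 138.7, 'long axis deg', 75.2, 7976)
top block 0 0
caddy (array([432.6, 186.6]), 66.7, 5.2, 'long axis deg', 70.8, 49)
scene block (array([401.5, 396. ]), 82.0, 44.9, 'long axis deg', -14.2, 1301) [124.89152354 148.21603178]
caddy (array([393.8, 305.6]), 273.9, 141.1, 'long axis deg', 75.1, 2261)
at [415.9 391.8 118.5] xang 165.26 tilt 0.02 shift tool [-1.2  1.   0. ] turn 0.05 t 14.45
```

View pics/held_wrist_417.png

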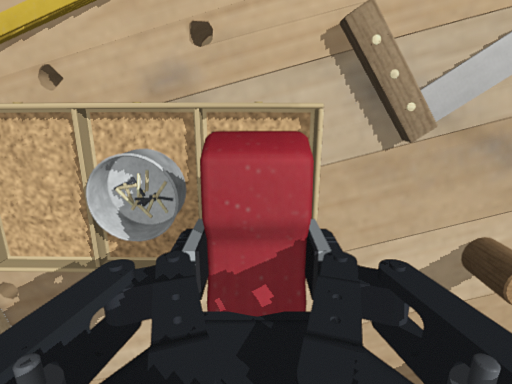

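Block A is held squarely at (257,220) over the left bay, with the tin still in the middle bay at (137,190).

Call:
move_arm(targets=[[[-0.0016,0.0015,0.025],0.05],[[0,0,0.025],0],[[0,0,0.015],0],[[0,0,0.008],0],[[0,0,0.004],0]])

```text
time_s: 14.95
eef_pos: [417.8, 392.8, 40.8]
tool_rot: [0.131, 0.991, -0.0, -0.0]
contact_force: [-0.4, 0.5, -1.2]
opening: 44.9
gripper_force: 36.5
```

Call:
move_arm(targets=[[[0,0,0],0],[[0,0,0],0],[[0,0,0.001],0],[[0,0,0],0],[[0,0,0],0]])

```text
time_s: 15.45
eef_pos: [418.3, 392.9, 40.5]
tool_rot: [0.132, 0.991, 0.0, 0.0]
contact_force: [-0.6, 1.1, -1.0]
opening: 44.9
gripper_force: 36.5
```

Call:
move_arm(targets=[[[0,0,0.0005],0],[[0,0,0],0],[[0,0,0.0003],0],[[0,0,0],0],[[0,0,0],0]])

```text
time_s: 15.95
eef_pos: [418.1, 392.7, 39.4]
tool_rot: [0.132, 0.991, -0.0, -0.0]
contact_force: [0.3, -0.2, -1.5]
opening: 44.8
gripper_force: 36.5
```

Call:
move_arm(targets=[[[0,0,0],0],[[0,0,0],0],[[0,0,0],0],[[0,0,0],0],[[0,0,0],0]], claw=0.24)

```text
time_s: 16.45
eef_pos: [418.1, 392.8, 39.5]
tool_rot: [0.132, 0.991, 0.0, 0.0]
contact_force: [0.3, -1.0, -0.9]
opening: 52.5
gripper_force: 0.0
```

Call:
move_arm(targets=[[[0,0,-0.003],0],[[0,0,-0.01],0],[[0,0,-0.03],0],[[0,0,-0.04],0],[[0,0,-0.045],0]])

```text
time_s: 16.95
eef_pos: [417.5, 392.4, 168.8]
tool_rot: [0.132, 0.991, -0.0, -0.001]
contact_force: [-0.3, 0.1, 0.0]
opening: 53.0
gripper_force: 0.0
```

Call:
move_arm(targets=[[[-0.0314,-0.0347,-0.01],0],[[-0.0314,-0.0347,-0.01],0],[[-0.0314,-0.0347,-0.01],0],[[-0.0314,-0.0347,0],0],[[-0.0314,-0.0347,0],0]], claw=1)

```text
time_s: 17.45
eef_pos: [525.2, 182.7, 198.9]
tool_rot: [0.132, 0.991, -0.0, 0.001]
contact_force: [0.7, 0.4, -0.2]
opening: 85.2
gripper_force: 0.0
```

Call:
move_arm(targets=[[[-0.0314,-0.0347,0],0],[[-0.0314,-0.0347,0],0],[[-0.0314,-0.0347,0],0],[[-0.0314,-0.0347,0],0],[[-0.0314,-0.0347,0],0]])

```text
time_s: 17.95
eef_pos: [631.2, -26.1, 198.5]
tool_rot: [0.132, 0.991, -0.0, 0.001]
contact_force: [0.6, 0.3, 0.0]
opening: 85.4
gripper_force: 0.0
```

Call:
move_arm(targets=[[[0,0,0.01],-1.5],[[0,0,0.01],-1.5],[[0,0,0],-1.5],[[0,0,0],0],[[0,0,0],0]])

```text
time_s: 18.45
eef_pos: [630.7, -24.1, 178.1]
tool_rot: [-0.063, 0.998, 0.0, 0.0]
contact_force: [0.1, -0.2, -0.5]
opening: 85.6
gripper_force: 0.0
```

Run:
```python
from h import *
for n in ['wrist','top','scene']:
    im,W=cloud(n); z=W[...,2]
    cv2.imwrite(f'pics/b_{n}.png',im[...,::-1])
    m=near(W,646,-25,75)&red(im)&(z>14)&(z<60); print(n,'block',rect(W,m) if m.sum()>5 else 0)
    m=near(W,394,305,165)&(z>39)&(z<47); print('caddy',rect(W,m) if m.sum()>5 else 0)
    m=near(W,418,393,75)&red(im); print('A',rect(W,m) if m.sum()>5 else 0,np.nanpercentile(z[m],[5,50,95]) if m.sum()>5 else 0)
delta(647,-25,187.3,9)
```

```text
wrist block (array([645.6, -27.3]), 104.5, 44.5, 'long axis deg', 7.7, 4281)
caddy 0
A 0 0
top block (array([640.8, -27.4]), 90.9, 46.1, 'long axis deg', 7.8, 676)
caddy (array([394.4, 304.9]), 276.2, 137.8, 'long axis deg', 75.1, 1003)
A (array([415.4, 384.7]), 124.8, 97.0, 'long axis deg', -14.8, 991) [29.64951925 66.51944991 71.28551258]
scene block (array([644.8, -25.3]), 108.6, 48.3, 'long axis deg', 8.8, 724)
caddy (array([393.5, 305.6]), 273.9, 139.6, 'long axis deg', 75.0, 1902)
A (array([414.1, 393.8]), 104.1, 44.3, 'long axis deg', -14.7, 1656) [48.89246176 65.12843672 68.7858826 ]
at [630.6 -24.2 178. ] xang -172.74 tilt 0.05 shift tool [-16.   -2.8 169. ] turn -0.01 t 18.6
```

View pics/b_wrist.png

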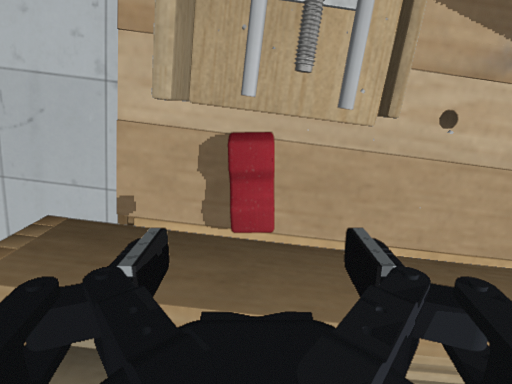

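View pics/b_scene.png

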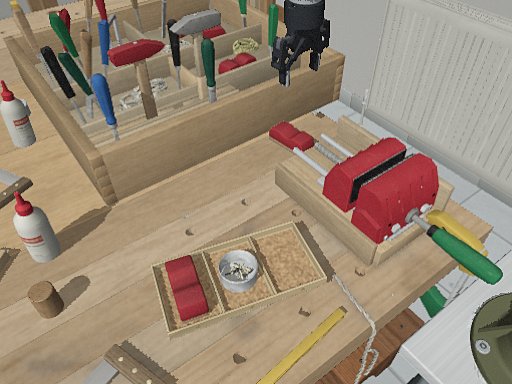

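Block A sits level in the left bay at (187,287); caddy unmoved. Wrist view: block B at (252,182).

Call:
move_arm(targets=[[[-0.008,-0.002,0.02],0],[[-0.008,-0.0015,0.03],0],[[0,0,0.04],0],[[0,0,0.03],0],[[0,0,0.02],0]])

```text
time_s: 19.1
eef_pos: [645.4, -26.0, 33.7]
tool_rot: [-0.064, 0.998, -0.0, -0.002]
contact_force: [-0.4, -0.3, -0.0]
opening: 85.5
gripper_force: 0.0
```

Call:
move_arm(targets=[[[0,0,0.015],0],[[0,0,0.01],0],[[0,0,0.004],0],[[0,0,0],0],[[0,0,0],0]])

```text
time_s: 19.6
eef_pos: [647.6, -25.6, 9.6]
tool_rot: [-0.064, 0.998, -0.0, 0.001]
contact_force: [-0.8, 0.2, 0.0]
opening: 85.4
gripper_force: 0.0
```

Call:
move_arm(targets=[[[0,0,0],0],[[0,0,0],0],[[0,0,0],0],[[0,0,0],0],[[0,0,0],0]], claw=-1, newtons=35)

```text
time_s: 20.1
eef_pos: [647.3, -25.9, 9.2]
tool_rot: [-0.064, 0.998, -0.0, 0.0]
contact_force: [0.4, -0.7, 4.3]
opening: 44.7
gripper_force: 36.9
```

Call:
move_arm(targets=[[[0,0,-0.02],0],[[0,0,-0.045],0],[[0,0,-0.045],0],[[0,0,-0.045],0],[[0,0,-0.045],0]])

```text
time_s: 20.6
eef_pos: [646.2, -25.2, 211.0]
tool_rot: [-0.065, 0.998, 0.0, -0.0]
contact_force: [0.6, -1.4, -1.9]
opening: 45.0
gripper_force: 36.4
```

Call:
move_arm(targets=[[[0.0304,0.0347,0],0],[[0.0304,0.0347,0],0],[[0.0304,0.0347,0],0],[[0.0304,0.0347,0],0],[[0.0304,0.0347,0],0]])

```text
time_s: 21.1
eef_pos: [471.8, 129.0, 208.1]
tool_rot: [-0.065, 0.998, 0.001, -0.001]
contact_force: [-0.3, 1.1, 0.6]
opening: 44.8
gripper_force: 36.4
```

Call:
move_arm(targets=[[[0.0304,0.0347,0],0],[[0.0304,0.0347,0],0],[[0.0304,0.0347,0],0],[[0,0,0.03],1.5],[[0,0,0.03],1.5]])

```text
time_s: 21.6
eef_pos: [374.8, 216.0, 148.5]
tool_rot: [0.063, 0.998, -0.003, 0.001]
contact_force: [0.7, -0.9, -3.5]
opening: 44.7
gripper_force: 36.6
```

Call:
move_arm(targets=[[[0,0,0.03],1.46],[[0,0,0],0],[[0,0,0],0],[[0,0,0],0],[[0,0,0],0]])

```text
time_s: 22.1
eef_pos: [377.8, 210.3, 128.3]
tool_rot: [0.113, 0.994, -0.002, 0.0]
contact_force: [0.2, -0.2, -0.6]
opening: 44.8
gripper_force: 36.7
```

```bash
python3 -c "
from h import *
held(370.9,218.9)"
```

```text
wrist block (array([360.4, 194.2]), 85.6, 80.7, 'long axis deg', 77.1, 18479) [149.05282202 160.89903482]
caddy (array([394.4, 303.8]), 269.6, 138.9, 'long axis deg', 75.2, 9478)
top block 0 0
caddy (array([393.5, 305.2]), 275.2, 137.7, 'long axis deg', 74.7, 507)
scene block (array([368.8, 191.1]), 103.4, 88.6, 'long axis deg', -12.8, 1339) [132.65158711 157.57122272]
caddy (array([393.3, 305.8]), 273.9, 140.8, 'long axis deg', 74.9, 2383)
at [377.5 210.  127.7] xang 166.92 tilt 0.29 shift tool [ 8.4  7.2 -0. ] turn 0.38 t 22.25
```

View pics/held_wrist_370.png

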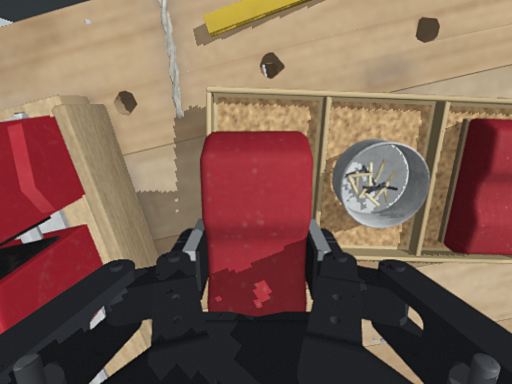

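Block B is held at (257,220) near the right bay, 9 mm short of it; tin and block A are in place.

```bash
python3 -c "
from h import *
print(robot.get_state()['q'].round(3))"
```

```text
[ 0.889 -0.115 -1.372  2.057 -0.122  1.114  0.916]
```

Call:
move_arm(targets=[[[0,0.007,0.02],0],[[0,0,0.02],0.38],[[0.004,0,0],0],[[0.004,0,0],0],[[0,0,0],0]])

```text
time_s: 22.75
eef_pos: [370.7, 219.2, 88.0]
tool_rot: [0.13, 0.992, -0.003, -0.0]
contact_force: [0.4, 0.5, -1.1]
opening: 44.7
gripper_force: 36.8
```

```bash
python3 -c "
from h import *
delta(370.9,218.9,165)
print(robot.get_state()['q'].round(3))"
```

```text
at [370.7 219.2  88. ] xang 165.06 tilt 0.29 shift tool [-0.3 -0.2  0. ] turn 0.01 t 22.75
[ 0.752  0.085 -1.362  2.102  0.102  1.028  0.649]
```

Call:
move_arm(targets=[[[0,0,0.018],0],[[0,0,0.014],0],[[0,0,0.008],0],[[0,0,0.004],0],[[0,0,0.002],0]])

```text
time_s: 23.25
eef_pos: [370.9, 218.8, 41.5]
tool_rot: [0.131, 0.991, -0.002, -0.001]
contact_force: [-1.2, 0.3, -0.9]
opening: 44.7
gripper_force: 36.8
```

Call:
move_arm(targets=[[[0,0,0],0],[[0,0,0],0],[[0,0,0],0],[[0,0,0],0],[[0,0,0],0]])

```text
time_s: 23.75
eef_pos: [370.6, 218.7, 41.2]
tool_rot: [0.131, 0.991, -0.002, -0.001]
contact_force: [-0.8, -1.1, -1.4]
opening: 44.6
gripper_force: 36.8
```

```bash
python3 -c "
from h import *
delta(370.9,218.9,165,39.7)
im,W=cloud('scene'); z=W[...,2]
m=near(W,394,305,165)&(z>39)&(z<47); print('caddy',rect(W,m))"
```

```text
at [370.6 218.7  41.2] xang 165.0 tilt 0.26 shift tool [-0.3  0.2  1.5] turn -0.0 t 23.75
caddy (array([393.4, 305.8]), 273.6, 139.8, 'long axis deg', 75.0, 1803)
```

Call:
move_arm(targets=[[[0,0,0.0005],0],[[0,0,0.0005],0],[[0,0,0.0003],0],[[0,0,0],0],[[0,0,0],0]])

```text
time_s: 24.3
eef_pos: [370.4, 218.8, 39.8]
tool_rot: [0.13, 0.991, -0.002, -0.001]
contact_force: [0.2, 0.1, 0.2]
opening: 44.5
gripper_force: 36.8
```

Call:
move_arm(targets=[[[0,0,0],0],[[0,0,0],0],[[0,0,0],0],[[0,0,0],0],[[0,0,0],0]], claw=0.24)

```text
time_s: 24.8
eef_pos: [370.5, 218.7, 39.8]
tool_rot: [0.13, 0.991, -0.002, -0.001]
contact_force: [-0.7, -0.8, 0.0]
opening: 53.4
gripper_force: 0.0
```

Call:
move_arm(targets=[[[0,0,-0.003],0],[[0,0,-0.01],0],[[0,0,-0.02],0],[[0,0,-0.02],0],[[-0.02,0,-0.03],0]])

```text
time_s: 25.3
eef_pos: [387.3, 214.2, 122.5]
tool_rot: [0.129, 0.992, -0.004, -0.002]
contact_force: [0.1, 0.2, -0.4]
opening: 52.8
gripper_force: 0.0
```

Call:
move_arm(targets=[[[-0.03,0,-0.03],0],[[-0.04,0,-0.03],0],[[-0.04,0,-0.02],0],[[-0.04,0,0],0],[[0,0,0],0]])

```text
time_s: 25.8
eef_pos: [540.1, 171.8, 201.5]
tool_rot: [0.134, 0.991, -0.0, -0.002]
contact_force: [-1.0, 0.9, -0.2]
opening: 53.3
gripper_force: 0.0
```

Run:
```python
from h import *
im,W=cloud('scene'); z=W[...,2]; cv2.imwrite('pics/end.png',im[...,::-1])
m=near(W,394,305,165)&(z>39)&(z<47); print('caddy',rect(W,m))
for c in [(417.5,392.5),(371,219)]:
    m=near(W,*c,70)&red(im)&(z>40); print(rect(W,m),np.nanpercentile(z[m],[50,95]))
delta(371,219,165)
```

```text
caddy (array([393.4, 305.8]), 273.7, 139.8, 'long axis deg', 75.1, 1989)
(array([414.1, 393.3]), 103.8, 45.1, 'long axis deg', -14.9, 1597) [64.99070076 68.80834478]
(array([375.1, 217.8]), 122.1, 49.5, 'long axis deg', -17.0, 1602) [64.16434998 68.6596325 ]
at [537.  174.  201.5] xang 164.8 tilt 0.33 shift tool [ 1.72e+02 -1.00e-01  9.00e-01] turn -0.04 t 25.85
```

View pics/end.png

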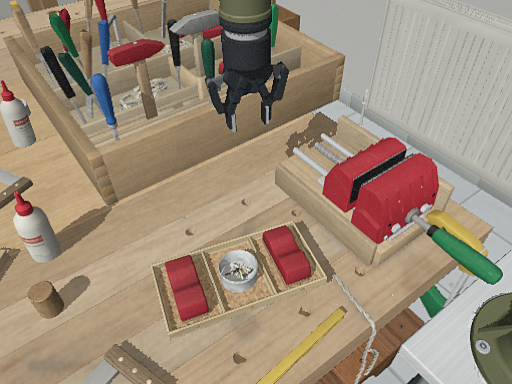

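Both blocks, at (187,287) and (288,255), and the tin at (238,270) sit in their bays. The caddy is level and unmoved, and the gripper is clear.

```bash
python3 -c "
from plant import robot
print(robot.job_done())"
```

```text
the job is handed in; nothing more can be done
None
```

The job is handed in at about 26 s: tin in the middle bay first, then a red block in each outer bay, with the caddy level and unmoved in the last camera check; no verdict came back.

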